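# Pre-start check of the feed-drive gearbox

## Robot

A 6-joint arm with a two-finger parallel gripper is mounted at the origin on the work surface. World frame = base frame: x ahead of the robot, y to its left, z up, the work surface at z = 0. Lengths are in mm, angles in rad, forces in N, time in s.
With the tool pointing down it reaches from about 350 to 975 mm from the base axis. Payload 7.1 kg.
Tool frame: the origin (TCP) lies between the finger pads; the fingertips stand 19 mm ahead of it and the grasp point (between the pads) is the TCP (ctrl.tcp_to_tips is the distance from the TCP to the fingertips, in mm); z points along the fingers, y is the line along which they close (so a half turn about z gives the same grasp; the last joint's range is limited). The gripper opens to 88 mm and grips with 3 to 60 N. Pads are 20 mm wide; open, the fingers measure 115 mm over their backs; the gripper's body (75 mm by 178 mm) begins 61 mm behind the grasp point.
Start: joints at [1.089, 0.423, 1.63, -0, 1.089, -0.019], TCP at [279.002, 559.252, 241.675] pointing down, gripper open.
Joint ranges: [-3, 3], [-0.9, 2.11], [0.09, 2.58], [-1.31, 4.45], [0.11, 2.69], [-2.54, 2.54]. Speed limits (rad/s): [2.39, 2.39, 3.01, 3.14, 3.14, 3.14].

## Interface

Orientations are given as a rotation vector (axis times angle).
In Python, from workcell import status, optics, ctrl gives the robot as it stands. The module is installed in compiled form; this text tells all that it offers.
- The arm moves only by the shell command python3 -m inch 'ROWS'. ROWS is JSON, a list that holds one entry, the list of rows, each a list of 7 numbers: the shift along the tool's x, y, z in mm, then the turn, a rotation vector about the tool's x, y, z in rad, then the opening in per cent of the stroke, from 0 (shut) to 100 (fully open). A call has 1 to 20 rows; each row is the pose to reach, as a shift and turn from the pose commanded when the call began, along the tool's axes at that moment; what a row does not reach only later rows make up. A row lasts 1/10 s, in which the tool goes at most 50 mm and 8.59 degrees, less where a joint would pass 70% of its speed; a pose out of reach is approached as far as the arm can. A call with a gripper value outside its range is refused whole. The fingers move at their own pace and stop on an object; the grip force is fixed at half the most. Time passes only in rows, so rows that repeat a pose let the fingers close. It gives the time, the measured TCP pose, the force, the opening and the grip force at its end, in the units of the state.
- status.get_obs(): the state, without advancing time (a new reading comes with each control period).
- optics.get_image(name): name is "scene" or "top" or "wrist"; returns a dict with "frame" (420x560x3 uint8, red, green, blue), "fx", "fy", "cx", "cy" (pixels), "rvec" (rotation vector, rad) and "tvec" (3), from world to camera coordinates, as OpenCV has them; the wrist camera has in their place "hand_eye" (4x4, takes a point from camera to tool coordinates, whose origin is the TCP and whose axes are the flange's). Camera axes: x right, y down, z forward; pixel columns grow to the right and rows downward; lengths in mm; the calibration is good to about 2 mm. A picture is of the moment at which its call begins: read the wrist's pose just before it. There is no depth.
- ctrl.close_job(): hands the job in; it is judged then, once.
The state is a dict: "t": time; "qpos": joint angles; "qvel": joint speeds; "joint_torque": joint torques, N m; "ee_pos": TCP position; "orientation": TCP orientation; "ft_force": force on the tool from outside, world axes, zero at the start; "moment": the same for the moment, N m; "width": finger opening in mm; "grasp_force": force on a finger pad.
Only numpy, scipy, OpenCV 4.12 (cv2) and the standard library are available. Lean on these libraries where they do the work, as an engineer would, in place of code of your own. Each camera call takes 0.05 s, during which the arm holds its last target. There are 200 camera calls.

## Task

Do the pre-start check of the feed drive: prove the red stop button by pressing it right down and letting it spring up, then turn its head clockwise to the end of its travel to reset it. Then take the gauge rod from its cradle, push it down the yellow sloping tube of the green gearbox until the collar stops on the tube's mouth and pause there a moment, draw it fully out again, and finish still holding it in the gripper, level and still, at least 20 cm above the bench and touching nothing else, so that its tip can be read. Leave the glue bottle, tape measure and offcut where they are.

Things in the scene. Friction and masses are not known exactly. Their poses are not given: they have to be found in the camera images.
- stop_bar (a point): Centre of the upright grip bar on the red stop head, on the button's axis, 95 mm above the bench when up; it turns with the head. Bar 36 mm long (along x, white mark towards +x), 14 mm thick (y), 22 mm tall, top 106 mm above the bench. It stands on the red mushroom disc, 42 mm across, 12 mm thick, underside 72 mm above the bench.
- stop_box: Yellow box of the stop button, 85 x 85 x 55 mm, fixed to the bench at some yaw; origin at the centre of its underside, below the button's axis.
- stop_press (a joint): How far the stop head is pushed down, m: 0 up, 0.008 fully down. A spring pushes it back up when released; it does not latch. It takes about 1 N to start and 5 N to push fully down.
- stop_knob (a joint): How far the stop head is turned clockwise seen from above, rad: starts between 0 and 0.2, end stop (reset) at 1.2. It stays where it is left; about 0.04 N m of friction. Turn it by gripping the bar.
- rod_handle (a point): Grasp place: centre of the gauge rod's orange handle, a square bar 100 mm long, 16 x 16 mm, on the rod's axis, 50 mm above the bench. The rod lies level and loose in its cradle, 0.11 kg. x runs along the rod from tip to handle, z up. Along -x from here: brass collar 34 mm across from 50 to 56 mm, steel probe 8 mm across from 56 to 151 mm (tip, black bands).
- rod_collar (a point): Centre of the collar's front face (the face towards the tip), on the rod's axis, 56 mm from the handle centre. Same axes as the rod.
- rod_tip (a point): End of the gauge rod's probe, 151 mm from the handle centre. Same axes as the rod.
- tube_mouth (a point): Centre of the yellow gauge tube's mouth (rim plane), 135 mm above the bench. z points out of the tube along its axis: towards the middle of the bench (ahead and to the robot's right) and up, 30 degrees above level. Mouth 36 mm across outside, 26 inside, narrowing within 18 mm to a 16 mm bore, open deeper than the probe. Rod fully in: its x lies along this z, collar face on the rim.
- gauge_tube: The yellow tube itself, same axes as point tube_mouth; its origin is on the axis at the inner end, 90 mm down from the mouth.
- gauge_rod: The gauge rod; origin and axes as point rod_handle.
- gearbox: Green gearbox, fixed; origin at the centre of its underside on the bench, 110 mm horizontally behind the mouth; x points the way the tube looks. Casing 150 x 130 mm, 115 mm tall, fins to 123 mm, grey motor 96 mm across and 150 mm long at its back (-x) end; its terminal box reaches 130 mm up. All of it lies behind the mouth.
- cradle: Wooden rod cradle, fixed: plate 210 x 60 x 12 mm, origin at the centre of its underside; x along the rod, handle centre 50 mm towards +x. One notched post under the probe, 110 mm from the handle centre, one under the handle's rear end, 36 to 48 mm from its centre; posts rise at most 4 mm above the rod's axis. The middle of the handle is free on both sides.
- glue: Bystander: glue bottle, 60 mm across, 120 mm tall, loose; origin under its base.
- tape: Bystander: tape measure, 70 x 42 x 60 mm, loose; origin under its base.
- offcut: Bystander: wooden offcut, 100 x 60 x 22 mm, loose; origin under its base.
Mind the look-alikes: they are no part of the job. What is shaped like the gauge_rod but blue is not meant. What is shaped like the stop_box but blue is not meant.

How it is judged:
By the outcome, as a careful person would: the job done as asked, in the order asked, and still so for the second after the job is handed in, while the arm keeps its last pose, push and grip.
It also fails if it takes over 72 s, if anything falls off the work surface, if the arm or the gripper's body presses on something with over 40 N, if the wrist force passes 120 N, or if a joint passes its speed limit or range.

## Working session

There is one attempt and no reset: what is moved stays moved. The work goes in short steps, Python scripts to look and compute and a shell command to move; the robot and the scene stay as the last step left them, time stands still between calls to the robot, and variables do not carry over. Pictures are saved under pics/ and viewed, at most 10 in all, crops included, and the job is handed in when it is done.

```bash
mkdir -p pics
cat > h.py <<'E'
import numpy as np, cv2
from scipy.spatial.transform import Rotation as R
from workcell import status, optics, ctrl
def cam(name):
    o=status.get_obs(); d=optics.get_image(name)
    K=np.array([[d['fx'],0,d['cx']],[0,d['fy'],d['cy']],[0,0,1.]])
    if name=='wrist':
        T=np.eye(4); T[:3,:3]=R.from_rotvec(o['orientation']).as_matrix(); T[:3,3]=o['ee_pos']
        W=T@np.array(d['hand_eye'])   # cam->world
        Rc,c=W[:3,:3],W[:3,3]
    else:
        Rw=R.from_rotvec(np.ravel(d['rvec'])).as_matrix(); Rc=Rw.T; c=-Rw.T@np.ravel(d['tvec'])
    return d['frame'],K,Rc,c
def ray(K,Rc,uv):
    v=Rc@np.linalg.inv(K)@np.array([uv[0],uv[1],1.]); return v/np.linalg.norm(v)
def onz(K,Rc,c,uv,z):
    v=ray(K,Rc,uv); return c+v*(z-c[2])/v[2]
def proj(K,Rc,c,p):
    q=K@(Rc.T@(np.asarray(p,float)-c)); return q[:2]/q[2]
def two(c1,v1,c2,v2):
    A=np.array([v1,-v2]).T; s=np.linalg.lstsq(A,c2-c1,rcond=None)[0]
    a=c1+s[0]*v1;b=c2+s[1]*v2; return (a+b)/2,np.linalg.norm(a-b)
E
python3 - <<'E'
from h import *
o=status.get_obs();print({k:np.round(v,3) for k,v in o.items()})
for n in ['scene','top']:
    f,K,Rc,c=cam(n); print(n,K[0,0],c.round(0),Rc[:,2].round(2)); np.save(f'pics/{n}.npy',f)
    cv2.imwrite(f'pics/{n}.png',cv2.resize(f[:,:,::-1],(800,600),interpolation=cv2.INTER_CUBIC))
E
```

```text
{'t': np.float64(0.0), 'qpos': array([ 1.089,  0.424,  1.631, -0.   ,  1.089, -0.019]), 'qvel': array([-0.001, -0.   , -0.001,  0.001,  0.001, -0.002]), 'joint_torque': array([ 1.0000e-03, -5.4462e+01, -2.7368e+01,  6.4000e-02,  2.3000e-02,
       -0.0000e+00]), 'ee_pos': array([278.787, 558.789, 240.896]), 'orientation': array([-7.200e-01, -3.058e+00,  2.000e-03]), 'ft_force': array([ 0.265,  0.809, -0.167]), 'moment': array([ 0.059, -0.016, -0.006]), 'grasp_force': np.float64(0.0), 'width': np.float64(87.779)}
scene 481.98421609818683 [1455. -401. 1131.] [-0.62  0.21 -0.75]
top 536.6627285943135 [ 328.  -90. 1371.] [ 0.19 -0.02 -0.98]
```

View pics/scene.png

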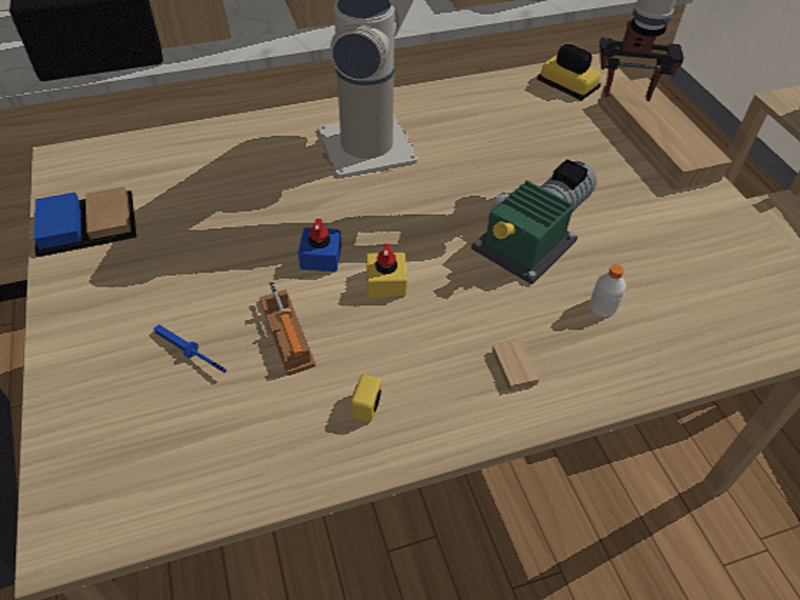

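View pics/top.png

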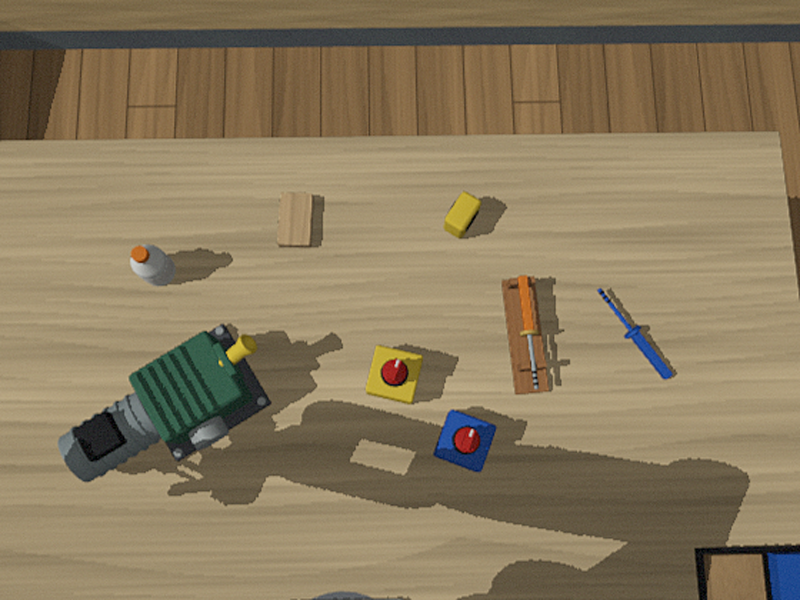

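Scene view (800×600): the arm is clear of everything. The yellow stop box is at (387,272) and the orange rod in its cradle is at (287,325). The gearbox mouth is at (503,229).

Look-alikes in the top view:
- **Stop button:** yellow box at (394,373), or blue box at (466,440). I choose the yellow one.
- **Gauge rod:** orange in the cradle at (527,310), or blue at (640,340). I choose the orange one.

Yellow things that could be mistaken are the tape at (462,215), the tube at (242,348) and the stop box.

Run:
```python
from h import *
C={n:cam(n) for n in ['scene','top']}
def comps(n,lo,hi,box,minA=15):
    f=C[n][0]; h=cv2.cvtColor(f,cv2.COLOR_RGB2HSV); m=cv2.inRange(h,np.array(lo),np.array(hi))
    if lo[0]==0 and hi[0]<8: m|=cv2.inRange(h,np.array([172,lo[1],lo[2]]),np.array([180,255,255]))
    b=[int(v*.7) for v in box]; k=np.zeros_like(m); k[b[1]:b[3],b[0]:b[2]]=1; m=m*k
    N,l,s,ct=cv2.connectedComponentsWithStats(m)
    for i in range(1,N):
        if s[i,4]>=minA:
            p=np.argwhere(l==i)[:,::-1].astype(np.float32)
            print('  ',n,lo[0],'A',s[i,4],'c',ct[i].round(1),'rect',[np.round(x,1) for x in cv2.minAreaRect(p)])
    return
for nm,lo,hi,bs,bt in [('red',(0,150,60),(5,255,255),(360,235,415,300),(360,340,430,410)),
  ('ybox',(20,140,80),(34,255,255),(360,235,415,300),(360,340,430,410)),
  ('tube',(20,140,80),(34,255,255),(485,210,530,245),(215,325,265,370)),
  ('orange',(6,190,120),(16,255,255),(255,275,320,375),(500,270,555,395))]:
    print(nm); comps('scene',lo,hi,bs); comps('top',lo,hi,bt)
f=C['top'][0]; a=f[235:290,250:300]; b=f[220:270,145:195]; c=f[185:285,345:395]
cv2.imwrite('pics/crop1.png',np.hstack([cv2.resize(x,(266,int(266*x.shape[0]/x.shape[1])))[:266] for x in (a,b)]+[cv2.resize(c[:100,:50],(133,266))])[:,:,::-1])
```

```text
red
   scene 0 A 129 c [270.2 179.6] rect [array([270. , 178.5]), array([15., 12.]), np.float64(90.0)]
   top 0 A 218 c [275.4 260.3] rect [array([275.5, 260. ]), array([16.3, 16.3]), np.float64(45.0)]
ybox
   scene 20 A 632 c [270.1 194.3] rect [array([270.5, 192. ]), array([30., 27.]), np.float64(90.0)]
   top 20 A 921 c [275.5 262.1] rect [array([275.5, 261.5]), array([34.3, 35.5]), np.float64(13.4)]
tube
   scene 20 A 136 c [351.9 160.5] rect [array([352. , 160.5]), array([11., 14.]), np.float64(90.0)]
   top 20 A 262 c [168.7 243.8] rect [array([168.1, 243.4]), array([14.4, 21.6]), np.float64(60.3)]
orange
   top 6 A 249 c [367.5 212. ] rect [array([367.5, 211.8]), array([37.5,  7. ]), np.float64(83.1)]
```

View pics/crop1.png

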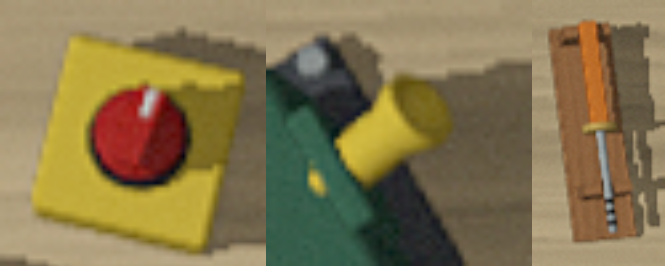

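Crop: on the left, the red head on the yellow box has its white mark up and slightly right. In the middle is the yellow tube mouth, and on the right the orange rod in its cradle. The choice is confirmed, so next are coarse positions and the first approach.

```bash
cat >> h.py <<'E'
def delta(p,Rt,verbose=True):
    """shift/turn (tool axes now) for a target TCP pose; from commanded~measured pose"""
    o=status.get_obs(); Rn=R.from_rotvec(o['orientation'])
    s=Rn.inv().apply(np.asarray(p,float)-o['ee_pos']); w=(Rn.inv()*Rt).as_rotvec()
    if verbose: print('shift',s.round(1),'turn',w.round(3),'|',np.linalg.norm(s).round(0),np.degrees(np.linalg.norm(w)).round(1))
    return s,w
def down(ydir):
    """tool down with tool y along angle ydir in the plane"""
    z=np.array([0,0,-1.]);y=np.array([np.cos(ydir),np.sin(ydir),0]);return R.from_matrix(np.array([np.cross(y,z),y,z]).T)
E
python3 - <<'E'
from h import *
f,K,Rc,c=cam('top')
S=onz(K,Rc,c,(275.4,260.3),84); H=onz(K,Rc,c,(367.5,211.8),58)
print('stop',S.round(0),'handle',H.round(0),'tubemid',onz(K,Rc,c,(174,241),140).round(0))
u=np.array([np.sin(np.radians(7)),0]); 
a=onz(K,Rc,c,(367.5+18*np.cos(np.radians(83)),211.8+18*np.sin(np.radians(83))),58)-H; print('rod tip dir',np.degrees(np.arctan2(a[1],a[0])))
for n,px in(('white',(280,253)),):
    w=onz(K,Rc,c,px,106)-S; print('mark ang',np.degrees(np.arctan2(w[1],w[0])))
a=onz(K,Rc,c,(174,241),140)-onz(K,Rc,c,(162,248),115); print('tube ang',np.degrees(np.arctan2(a[1],a[0])))
o=status.get_obs();Rn=R.from_rotvec(o['orientation']);print(Rn.as_matrix().round(2))
d=optics.get_image('wrist');print(np.round(d['hand_eye'],2),d['fx'])
for a in np.radians([0,90,-90,180]):
    print(a);delta([S[0],S[1],330],down(a))
E
```

```text
stop [485. -97.  84.] handle [ 606. -330.   58.] tubemid [527. 137. 140.]
rod tip dir -176.08184396915598
mark ang -37.46245832550474
tube ang -69.54857393753122
[[-0.89  0.45 -0.  ]
 [ 0.45  0.89 -0.  ]
 [ 0.   -0.   -1.  ]]
[[  -0.     -0.96   -0.29   79.36]
 [   1.     -0.      0.     -0.36]
 [  -0.     -0.29    0.96 -144.06]
 [   0.      0.      0.      1.  ]] 306.76745689990554
0.0
shift [-476.7 -494.9  -88.3] turn [-0.     0.     1.108] | 693.0 63.5
1.5707963267948966
shift [-476.7 -494.9  -88.3] turn [-0.001 -0.    -0.463] | 693.0 26.5
-1.5707963267948966
shift [-476.7 -494.9  -88.3] turn [-0.000e+00  1.000e-03  2.679e+00] | 693.0 153.5
3.141592653589793
shift [-476.7 -494.9  -88.3] turn [-0.000e+00 -1.000e-03 -2.034e+00] | 693.0 116.5
```

```bash
python3 -m inch '[[[-477,-495,-60,0,0,-0.11,100],[-477,-495,-60,0,0,-0.11,100],[-477,-495,-60,0,0,-0.11,100],[-477,-495,-60,0,0,-0.11,100],[-477,-495,-60,0,0,-0.11,100],[-477,-495,-60,0,0,-0.11,100],[-477,-495,-60,0,0,-0.11,100],[-477,-495,-60,0,0,-0.11,100],[-477,-495,-60,0,0,-0.11,100],[-477,-495,-60,0,0,-0.11,100],[-477,-495,-60,0,0,-0.11,100],[-477,-495,-60,0,0,-0.11,0],[-477,-495,-60,0,0,-0.11,0],[-477,-495,-60,0,0,-0.11,0],[-477,-495,-60,0,0,-0.11,0],[-477,-495,-60,0,0,-0.11,0],[-477,-495,-60,0,0,-0.11,0],[-477,-495,-60,0,0,-0.11,0]]]'
python3 - <<'E'
from h import *
f,K,Rc,c=cam('wrist'); np.savez('pics/w1.npz',f=f,K=K,Rc=Rc,c=c)
o=status.get_obs();print(o['qpos'].round(2))
h=cv2.cvtColor(f,cv2.COLOR_RGB2HSV)
m=cv2.inRange(h,np.array([0,140,50]),np.array([6,255,255]))|cv2.inRange(h,np.array([172,140,50]),np.array([180,255,255]))
N,l,s,ct=cv2.connectedComponentsWithStats(m)
for i in range(1,N):
    if s[i,4]>100: print(s[i],ct[i].round(1),onz(K,Rc,c,ct[i],84).round(1))
cv2.imwrite('pics/w1.png',f[:,:,::-1])
E
```

```text
t: 2.1
ee_pos: [484.4, -95.5, 301.5]
orientation: [-0.549, -3.093, -0.0]
ft_force: [0.5, -0.6, -0.4]
width: 35.3
grasp_force: 0.0
[-0.22  0.16  1.85  0.    1.13 -1.44]
[ 129  110   38   38 1109] [147.6 128.4] [ 369.8 -213.8   84. ]
[263 170  34  37 903] [279.5 186.8] [485.4 -96.1  84. ]
[210 244  35  62 920] [227.9 275.7] [ 574.3 -201.1   84. ]
[315 244  34  61 876] [331.2 275.6] [621.1 -73.3  84. ]
[   0  287   41   37 1048] [ 19.6 304.3] [ 516.8 -483.6   84. ]
[  0 354  54  20 580] [ 20.7 360. ] [ 596.6 -535.4   84. ]
```

View pics/w1.png

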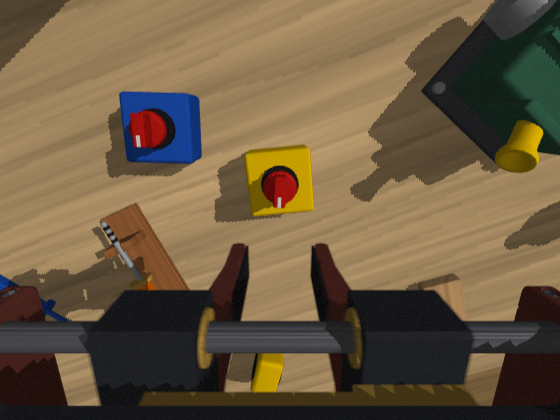

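Wrist view: the stop head is at (280,187), with the white mark at (279,203) pointing straight down the image. So the bar lies along the tool x axis. The gripper is half closed at the bottom.

Run:
```python
from h import *
d=np.load('pics/w1.npz');f,K,Rc,c=d['f'],d['K'],d['Rc'],d['c']
h=cv2.cvtColor(f,cv2.COLOR_RGB2HSV)
sub=np.zeros(f.shape[:2],np.uint8);sub[160:215,255:305]=1
w=cv2.inRange(h,np.array([0,0,150]),np.array([180,90,255]))*sub
p=np.argwhere(w)[:,::-1];print('white',len(p),p.min(0),p.max(0),p.mean(0))
for q in (p.mean(0),): print(onz(K,Rc,c,q,106).round(1))
box=np.zeros_like(sub);box[130:230,235:325]=1
y=cv2.inRange(h,np.array([20,140,60]),np.array([34,255,255]))*box
cn=max(cv2.findContours(y,0,2)[0],key=cv2.contourArea)
ap=cv2.approxPolyDP(cv2.convexHull(cn),4,True)[:,0];print(ap.tolist())
for q in ap: print(q,onz(K,Rc,c,q,55).round(1))
for r in range(166,212,4): print(r,''.join('W' if w[r,x] else ('%X'%(f[r,x,0]//16)) for x in range(258,302)))
```

```text
white 33 [278 197] [280 207] [279. 202.]
[ 497.3 -101.1  106. ]
[[305, 145], [310, 151], [313, 209], [253, 216], [244, 155], [254, 149]]
[305 145] [452.3 -50.   55. ]
[310 151] [461.5 -46.5  55. ]
[313 209] [535.1 -66.9  55. ]
[253 216] [ 516.7 -145.4   55. ]
[244 155] [ 437.6 -126.3   55. ]
[254 149] [ 435.  -111.7   55. ]
166 CCCCCCCCCCCCCCA95421111112579ACCCCCCCCCCCCCC
170 CCCCCCA9521111111122345432211111117BCCCCCCCC
174 CCA6651111245689987888889999AA98621115ACCCCC
178 96761002455555555799999999999AAAABB83115CCCC
182 676211455555555558999999999A999AA9AAA9317CCC
186 666214555555555558999999999A89999A99AA716CCC
190 666634555555555569999999999A899999999A66CCCC
194 676666555555555569999999999A99999999A8BCCCCC
198 66666666655555547999WWWA99A99999999BCCCCCCCC
202 6666666666666655799AWWWA99A898BCCCCCCCCCCCCC
206 6666666676667997799AWWW999AACCCCCCCCCCCCCCCC
210 699CCCCCCCCCCCCCCCCCCCCCCCCCCCCCCBBBBBBBBBBA
```

```bash
python3 -m inch '[[[-2,0,50,0,0,0,0],[-2,0,100,0,0,0,0],[-2,0,140,0,0,0,0],[-2,0,160,0,0,0,0],[-2,0,170,0,0,0,0],[-2,0,174,0,0,0,0],[-2,0,177,0,0,0,0],[-2,0,180,0,0,0,0],[-2,0,182,0,0,0,0],[-2,0,183,0,0,0,0],[-2,0,184,0,0,0,0],[-2,0,185,0,0,0,0],[-2,0,185,0,0,0,0]]]'
```

```text
t: 3.45
ee_pos: [487.4, -97.4, 117.3]
orientation: [0.551, 3.091, 0.0]
ft_force: [0.6, 2.8, 7.5]
width: 0.6
grasp_force: 3.7
```

```bash
python3 -m inch '[[[0,0,1,0,0,0,0],[0,0,2,0,0,0,0],[0,0,2,0,0,0,0],[0,0,2,0,0,0,0]]]'
```

```text
t: 3.85
ee_pos: [487.7, -97.4, 116.8]
orientation: [0.551, 3.091, 0.0]
ft_force: [-4.0, 3.9, 26.4]
width: 0.2
grasp_force: 13.0
```

```bash
python3 -m inch '[[[0,0,-10,0,0,0,0],[0,0,-30,0,0,0,0],[0,0,-30,0,0,0,50],[0,0,-30,0,0,0,50],[0,0,-30,0,0,0,50],[0,0,-30,0,0,0,50],[0,0,-30,0,0,0,50],[0,0,-30,0,0,0,50],[0,0,-15,0,0,0,50],[0,0,0,0,0,0,50],[0,0,5,0,0,0,50],[0,0,7.5,0,0,0,50],[0,0,7.5,0,0,0,0],[0,0,7.5,0,0,0,0],[0,0,7.5,0,0,0,0],[0,0,7.5,0,0,0,0],[0,0,7.5,0,0,0,0],[0,0,7.5,0,0,0,0]]]'
```

```text
t: 5.65
ee_pos: [487.0, -96.8, 107.5]
orientation: [0.552, 3.092, 0.001]
ft_force: [1.7, 4.9, 1.1]
width: 14.1
grasp_force: 29.9
```

```bash
python3 -m inch '[[[0,0,0,0,0,0.08,0],[0,0,0,0,0,0.16,0],[0,0,0,0,0,0.24,0],[0,0,0,0,0,0.32,0],[0,0,0,0,0,0.4,0],[0,0,0,0,0,0.48,0],[0,0,0,0,0,0.56,0],[0,0,0,0,0,0.64,0],[0,0,0,0,0,0.72,0],[0,0,0,0,0,0.8,0],[0,0,0,0,0,0.86,0],[0,0,0,0,0,0.92,0],[0,0,0,0,0,0.96,0],[0,0,0,0,0,1.0,0],[0,0,0,0,0,1.0,0]]]'; python3 -c "
from h import *;o=status.get_obs();print(o['moment'].round(3),o['qpos'].round(3))"
```

```text
t: 7.15
ee_pos: [486.6, -97.1, 107.3]
orientation: [-1.967, -2.449, -0.0]
ft_force: [0.1, 3.2, 1.2]
width: 13.9
grasp_force: 29.9
[ 0.481  0.129 -0.022] [-0.221  0.449  1.996  0.     0.697 -0.439]
```

```bash
python3 -m inch '[[[0,0,0,0,0,0.03,0],[0,0,0,0,0,0.06,0],[0,0,0,0,0,0.09,0],[0,0,0,0,0,0.11,0],[0,0,0,0,0,0.11,0]]]'; python3 -c "
from h import *;o=status.get_obs();print(o['moment'].round(3),o['qpos'].round(3))"
```

```text
t: 7.65
ee_pos: [486.6, -97.1, 107.2]
orientation: [-2.098, -2.338, 0.0]
ft_force: [0.1, 5.1, 1.7]
width: 13.6
grasp_force: 30.0
[0.827 0.207 0.157] [-0.221  0.449  1.996  0.     0.697 -0.33 ]
```

```bash
python3 -m inch '[[[0,0,0,0,0,0.03,0],[0,0,0,0,0,0.06,0],[0,0,0,0,0,0.06,0]]]'; python3 -c "
from h import *;o=status.get_obs();print(o['moment'].round(3),o['qpos'].round(3))"
```

```text
t: 7.95
ee_pos: [486.7, -97.3, 107.2]
orientation: [2.166, 2.276, -0.0]
ft_force: [-0.2, 4.4, 1.9]
width: 14.2
grasp_force: 30.6
[0.761 0.119 0.659] [-0.221  0.449  1.996 -0.     0.696 -0.27 ]
```

```bash
python3 -m inch '[[[0,0,0,0,0,0,50],[0,0,0,0,0,0,50],[0,0,0,0,0,0,50],[0,0,0,0,0,0,50],[0,0,0,0,0,0,50],[0,0,-40,0,0,0,50],[0,0,-80,0,0,0,50],[0,0,-120,0,0,0,50],[0,0,-160,0,0,0,50]]]'
python3 - <<'E'
from h import *
f,K,Rc,c=cam('wrist'); np.savez('pics/w2.npz',f=f,K=K,Rc=Rc,c=c)
p=proj(K,Rc,c,[486.5,-96.5,106]);print(p)
u,v=p.astype(int);a=f[v-50:v+50,u-60:u+60]
cv2.imwrite('pics/w2.png',cv2.resize(a,(480,400))[:,:,::-1])
delta([600,-330,255],down(np.radians(94)))
E
```

```text
t: 8.85
ee_pos: [486.4, -97.3, 268.8]
orientation: [-2.167, -2.274, 0.0]
ft_force: [0.4, -0.8, -0.5]
width: 43.4
grasp_force: 0.0
[279.21595735 196.50339146]
shift [-237.    98.9   21.6] turn [ 0.005  0.009 -1.593] | 258.0 91.2
```

View pics/w2.png

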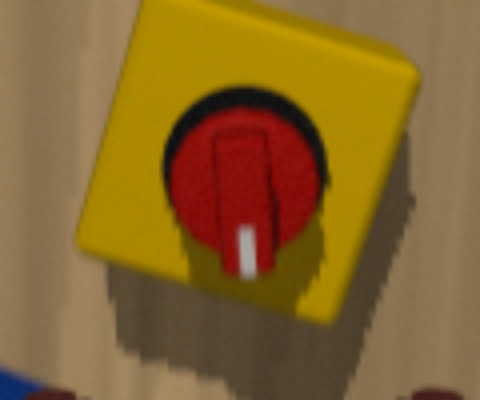

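The crop shows the head back up, with the bar nearly aligned with the tool and the mark at (248,250). It has turned about 70° against the box, and the torque rise confirms the end stop. Next is the rod.

```bash
python3 -m inch '[[[-237,99,20,0,0,-1.59,60],[-237,99,20,0,0,-1.59,60],[-237,99,20,0,0,-1.59,60],[-237,99,20,0,0,-1.59,60],[-237,99,20,0,0,-1.59,60],[-237,99,20,0,0,-1.59,60],[-237,99,20,0,0,-1.59,60],[-237,99,20,0,0,-1.59,60],[-237,99,20,0,0,-1.59,60],[-237,99,20,0,0,-1.59,60],[-237,99,20,0,0,-1.59,60],[-237,99,20,0,0,-1.59,60],[-237,99,20,0,0,-1.59,60]]]'
python3 - <<'E'
from h import *
o=status.get_obs();print(o['qpos'].round(2))
f,K,Rc,c=cam('wrist'); np.savez('pics/w3.npz',f=f,K=K,Rc=Rc,c=c)
h=cv2.cvtColor(f,cv2.COLOR_RGB2HSV)
for lo,hi in (((5,195,150),(16,255,255)),):
    m=cv2.inRange(h,np.array(lo),np.array(hi))
    N,l,s,ct=cv2.connectedComponentsWithStats(m)
    for i in range(1,N):
        if s[i,4]>150:
            r=cv2.minAreaRect(np.argwhere(l==i)[:,::-1].astype(np.float32)); print(s[i],r)
            b=cv2.boxPoints(r); print([onz(K,Rc,c,q,58).round(1).tolist() for q in b])
cv2.imwrite('pics/w3.png',f[:,:,::-1])
E
```

```text
t: 10.2
ee_pos: [596.8, -329.3, 246.8]
orientation: [0.101, -3.14, -0.0]
ft_force: [0.6, 0.1, 0.3]
width: 52.6
grasp_force: 0.0
[-0.52  0.5   1.49 -0.    1.15 -2.16]
[ 272  156   14   85 1129] ((278.4999694824219, 197.99996948242188), (83.99998474121094, 12.999998092651367), 90.0)
[[558.2, -340.3, 58.0], [557.4, -326.4, 58.0], [654.5, -319.6, 58.0], [655.5, -334.8, 58.0]]
```

View pics/w3.png

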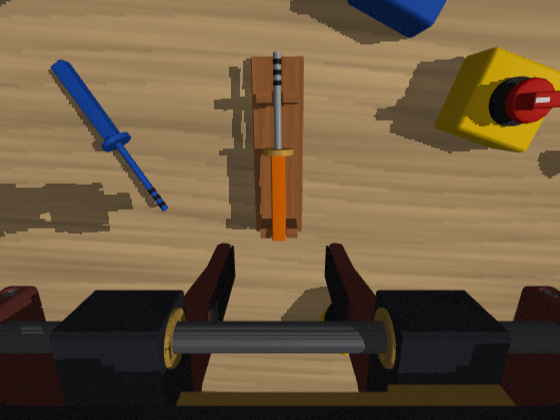

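Wrist view: the rod handle is at (279,198), aligned with the image columns and the tool. The collar is at (278,152) and the tip at (277,55). The blue look-alike at (110,135) is clear.

```bash
python3 -m inch '[[[-9.5,-1.5,50,0,0,0,60],[-9.5,-1.5,100,0,0,0,60],[-9.5,-1.5,140,0,0,0,60],[-9.5,-1.5,170,0,0,0,60],[-9.5,-1.5,185,0,0,0,60],[-9.5,-1.5,194,0,0,0,60],[-9.5,-1.5,196,0,0,0,60],[-9.5,-1.5,196,0,0,0,0],[-9.5,-1.5,196,0,0,0,0],[-9.5,-1.5,196,0,0,0,0],[-9.5,-1.5,196,0,0,0,0],[-9.5,-1.5,196,0,0,0,0],[-9.5,-1.5,196,0,0,0,0],[-9.5,-1.5,196,0,0,0,0],[-9.5,-1.5,196,0,0,0,0]]]'
```

```text
t: 11.75
ee_pos: [606.7, -330.2, 51.7]
orientation: [-0.106, 3.139, -0.0]
ft_force: [-1.5, 1.4, 5.9]
width: 16.0
grasp_force: 30.0
```

```bash
python3 -m inch '[[[0,0,-30,0,0,0,0],[0,0,-70,0,0,0,0],[0,0,-120,0,0,0,0],[0,0,-170,0,0,0,0],[0,0,-220,0,0,0,0],[0,0,-250,0,0,0,0],[0,0,-250,0,0,0,0]]]'
python3 - <<'E'
from h import *
A=cam('scene');B=cam('top')
ft=B[0]
p,e=two(A[3],ray(A[1],A[2],(352.5,160)),B[3],ray(B[1],B[2],(173.3,240.3)));print('mouth',p.round(1),e.round(1))
# gearbox direction: gray plate corners in top view (orig px)
pl=[onz(B[1],B[2],B[3],np.array(q)*.7,12) for q in [(221,328),(268,402),(178,459)]]
for a,b in((0,1),(2,1)):
    d=pl[b]-pl[a];print(np.degrees(np.arctan2(d[1],d[0])).round(1),np.linalg.norm(d).round(0))
out=np.radians(-60);u=np.array([np.cos(out),np.sin(out)]);lat=np.array([np.cos(out-np.pi/2),np.sin(out-np.pi/2)])
t=p[:2]+u*150+lat*60
print(t); delta([t[0],t[1],300],down(out+np.pi/2))
print(status.get_obs()['ft_force'])
E
```

```text
t: 12.45
ee_pos: [608.5, -331.3, 306.7]
orientation: [-0.105, 3.132, -0.007]
ft_force: [-0.1, -0.4, -2.2]
width: 15.9
grasp_force: 30.0
mouth [530.2 142.5 138.8] 6.8
-147.4 159.0
-58.3 181.0
[553.28382434 -17.42874903]
shift [ 31.8 315.4   0.6] turn [ 0.    -0.     1.114] | 317.0 63.8
[-0.75685376  0.31831844 -1.66492249]
```

```bash
python3 -m inch '[[[32,315,0,0,0,1.08,0],[32,315,0,0,0,1.08,0],[32,315,0,0,0,1.08,0],[32,315,0,0,0,1.08,0],[32,315,0,0,0,1.08,0],[32,315,0,0,0,1.08,0],[32,315,0,0,0,1.08,0],[32,315,0,0,0,1.08,0],[32,315,0,0,0,1.08,0],[32,315,0,0,0,1.08,0],[32,315,0,0,0,1.08,0]]]'
python3 - <<'E'
from h import *
o=status.get_obs();print(o['qpos'].round(2))
f,K,Rc,c=cam('wrist'); np.savez('pics/w4.npz',f=f,K=K,Rc=Rc,c=c,pos=o['ee_pos'],rv=o['orientation'])
cv2.imwrite('pics/w4.png',cv2.resize(f[:,:,::-1],(800,600),interpolation=cv2.INTER_CUBIC))
E
```

```text
t: 13.65
ee_pos: [553.1, -18.6, 300.0]
orientation: [-1.523, -2.746, 0.001]
ft_force: [-0.0, 0.6, -1.3]
width: 15.9
grasp_force: 30.0
[-0.06  0.25  1.73 -0.    1.16 -0.61]
```

View pics/w4.png

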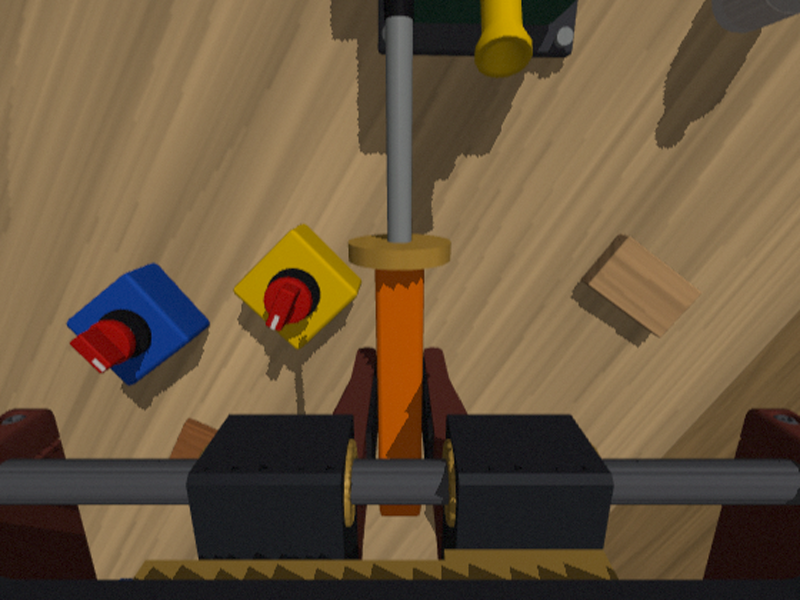

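Wrist view (800×600): the rod is gripped straight along the tool's x axis at column 400, with the collar at (400,250). The tube mouth rim is centred near (503,55). The stop's reset mark is at (275,322), still turned. The plate edge is level in the image, so the heading is right.

Run:
```python
from h import *
d=np.load('pics/w4.npz');f,K,Rc,c=d['f'],d['K'],d['Rc'],d['c']
Rt=R.from_rotvec(d['rv'])
print('collar',proj(K,Rc,c,d['pos']+Rt.apply([56,0,0])),'obs',(280,173),'K',K[0,2],K[1,2])
out=Rt.apply([-1,0,0]);print('out ang',np.degrees(np.arctan2(out[1],out[0])))
# plate front edge: dark pixels in cols 
g=f.astype(int).sum(2)
for x in (275,300,310,320,390,395): 
    col=g[20:60,x]; print(x,'edge row',20+int(np.argmax(np.diff(col))))
h=cv2.cvtColor(f,cv2.COLOR_RGB2HSV)
for r in range(18,56,2): print(r,' '.join('%3d'%h[r,x,2] if 18<h[r,x,0]<36 and h[r,x,1]>130 else ' . ' for x in range(328,378,2)))
B=cam('top')
h=cv2.cvtColor(B[0],cv2.COLOR_RGB2HSV);print('top')
for r in range(228,254,1): print(r,' '.join('%3d'%h[r,x,2] if 18<h[r,x,0]<36 and h[r,x,1]>130 else ' . ' for x in range(158,184)))
```

```text
collar [279.13267887 168.47539016] obs (280, 173) K 279.45302109493076 210.02354181582777
out ang -58.01213942075324
275 edge row 27
300 edge row 38
310 edge row 38
320 edge row 38
390 edge row 39
395 edge row 39
18  .   .   .   .   .   83 119 146 161 173 180 186 191 196 197 202 202 197 193  45  .   .   .   .   . 
20  .   .   .   .   .   87 129 152 166 171 177 186 191 194 199 200 203 202 196 192  .   .   .   .   . 
22  .   .   .   .   .  108 138 154 165 170 179 185 191 195 197 199 200 201 196 193 151  .   .   .   . 
24  .   .   .   .   .  128 142 156 164 170 176 183 169 173 175 187 186 198 196 195 189  70  .   .   . 
26  .   .   .   .   96 131 141 153 162 148 139 112  82  84  82  82  85 104 156 178 186 174  .   .   . 
28  .   .   .   .  116 127 138 131  91  81  79  77  79  78  75  78  74  76  82  87 133 173  89  .   . 
30  .   .   .   84 114 124 109  81  78  79  91  96  92  94  85  84  80  74  74  77  83 147  88  .   . 
32  .   .   .   93 110  90  80  76  87  95 100  97  96  92  88  86  82  77  73  74  78  82 101  .   . 
34  .   .   49  91  87  77  80  90  96  97  97  96  96  94  90 
[... 3180 characters left out ...]
   .   .   .   .   .   .   .   .   .   .   .   .   . 
248  .  209 213 203 200 198 194 181  .   .   .   .   .   .   .   .   .   .   .   .   .   .   .   .   .   . 
249  .  171 210 204 197 191 184 175  .   .   .   .   .   .   .   .   .   .   .   .   .   .   .   .   .   . 
250  .   .  203 203 194 183 177 161  .   .   .   .   .   .   .   .   .   .   .   .   .   .   .   .   .   . 
251  .   .  149 196 192 179 166 152  .   .   .   .   .   .   .   .   .   .   .   .   .   .   .   .   .   . 
252  .   .   .  138 176 170 146  .   .   .   .   .   .   .   .   .   .   .   .   .   .   .   .   .   .   . 
253  .   .   .   .  118 137 116  .   .   .   .   .   .   .   .   .   .   .   .   .   .   .   .   .   .   .
```

Run:
```python
from h import *
d=np.load('pics/w4.npz');f,K,Rc,c=d['f'],d['K'],d['Rc'],d['c']
h=cv2.cvtColor(f,cv2.COLOR_RGB2HSV)
m=cv2.inRange(h,np.array([18,130,60]),np.array([36,255,108]));m[:,:325]=0;m[:,378:]=0;m[56:]=0;m[:25]=0
m=cv2.morphologyEx(m,cv2.MORPH_OPEN,np.ones((3,3)))
cn=max(cv2.findContours(m,0,1)[0],key=cv2.contourArea)
e=cv2.fitEllipse(cv2.convexHull(cn));print(e)
# predicted rim at candidate centre
M=onz(K,Rc,c,e[0],135);print('mouth',M.round(1))
a=np.radians(-58)
n=np.array([np.cos(a)*np.cos(np.pi/6),np.sin(a)*np.cos(np.pi/6),.5]);s=np.array([-np.sin(a),np.cos(a),0]);t=np.cross(n,s)
P=np.array([proj(K,Rc,c,M+18*(np.cos(q)*s+np.sin(q)*t)) for q in np.linspace(0,6.28,40)]);print('rim box',P.min(0).round(1),P.max(0).round(1),'seen',cv2.boundingRect(cn))
M=M  # insertion poses: tool x = -n, y perp horizontal, z
x=-n;y=s if np.dot(s,R.from_rotvec(d['rv']).as_matrix()[:,1])>0 else -s; Rt=R.from_matrix(np.array([x,y,np.cross(x,y)]).T)
print('tool z',np.cross(x,y).round(2))
for k in (200,): delta(M+n*k,Rt)
# rod pitch check in scene
A=cam('scene');Rw=R.from_rotvec(d['rv'])
for L in (56,151): print(L,proj(*A[1:],d['pos']+Rw.apply([L,0,0])).round(1))
u,v=proj(*A[1:],d['pos']+Rw.apply([110,0,0])).astype(int)
B=cam('top');u2,v2=proj(*B[1:],d['pos']+Rw.apply([110,0,0])).astype(int)
print(u,v,u2,v2)
cv2.imwrite('pics/w5.png',np.hstack([cv2.resize(z[1][z[3]-40:z[3]+40,z[2]-40:z[2]+40],(400,400),interpolation=cv2.INTER_NEAREST) for z in ((0,A[0],u,v),(0,B[0],u2,v2))])[:,:,::-1])
```

```text
((351.44451904296875, 39.6320686340332), (28.513965606689453, 42.66081619262695), 79.78645324707031)
mouth [530.7 139.5 135. ]
rim box [331.3  23.3] [372.3  54.1] seen (332, 26, 41, 29)
tool z [ 0.26 -0.42 -0.87]
shift [-27.1  64.7  65.5] turn [-0.001 -0.524 -0.001] | 96.0 30.0
56 [319.3 123.4]
151 [339.8 106.9]
331 113 190 243
```

View pics/w5.png

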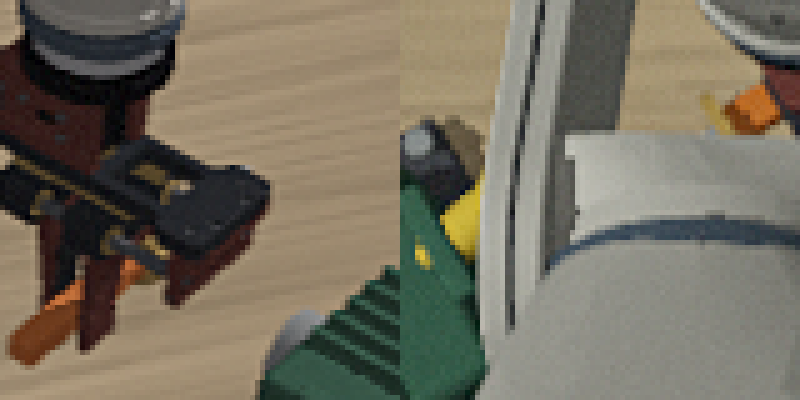

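```bash
python3 -m inch '[[[-41.5,65,58,0,-0.524,0,0],[-41.5,65,58,0,-0.524,0,0],[-41.5,65,58,0,-0.524,0,0],[-41.5,65,58,0,-0.524,0,0],[-41.5,65,58,0,-0.524,0,0],[-41.5,65,58,0,-0.524,0,0],[-41.5,65,58,0,-0.524,0,0],[-41.5,65,58,0,-0.524,0,0]]]'
cat >> h.py <<'E'
M=np.array([532,138.5,135.]); a=np.radians(-58)
n=np.array([np.cos(a)*np.cos(np.pi/6),np.sin(a)*np.cos(np.pi/6),.5]); s=np.array([-np.sin(a),np.cos(a),0])
RT=R.from_matrix(np.array([-n,s,np.cross(-n,s)]).T)
E
python3 - <<'E'
from h import *
o=status.get_obs();print(o['qpos'].round(2))
for k in (165,120,60,56): delta(M+n*k,RT)
A=cam('scene');T=R.from_rotvec(o['orientation'])
pr=[proj(*A[1:],o['ee_pos']+T.apply([L,0,0])) for L in (0,56,151)]; print(np.round(pr,1),proj(*A[1:],M))
u,v=np.array(pr[2]).astype(int)
cv2.imwrite('pics/s6.png',cv2.resize(A[0][v-45:v+45,u-60:u+60],(800,600),interpolation=cv2.INTER_NEAREST)[:,:,::-1]);print(u-60,v-45)
E
```

```text
t: 14.65
ee_pos: [631.2, -19.6, 244.1]
orientation: [1.294, 2.327, -0.345]
ft_force: [-0.3, 0.1, -1.4]
width: 15.9
grasp_force: 30.0
[ 0.16  0.38  1.8  -0.65  0.86  0.02]
shift [51.2 -0.4  1.1] turn [ 0.     0.    -0.003] | 51.0 0.1
shift [96.2 -0.5  1.1] turn [ 0.     0.    -0.003] | 96.0 0.1
shift [156.2  -0.7   1.1] turn [ 0.     0.    -0.003] | 156.0 0.1
shift [160.2  -0.7   1.1] turn [ 0.     0.    -0.003] | 160.0 0.1
[[315.  168.9]
 [325.2 166.8]
 [340.8 163.6]] [350.19315092 161.7434632 ]
280 118
```

View pics/s6.png

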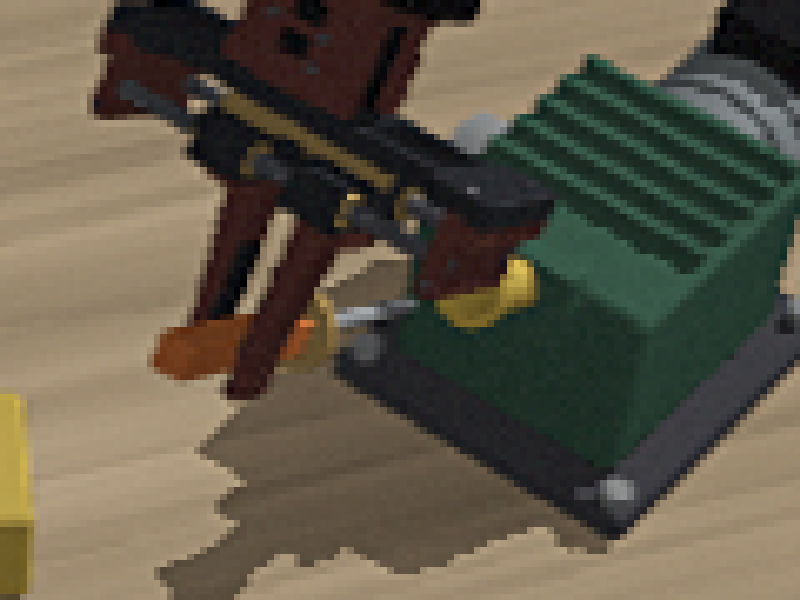

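Scene crop: the probe at (385,312) points straight at the tube mouth at (475,295), within about 1 px of the prediction. Inserting now.

```bash
python3 -m inch '[[[25,-0.5,1,0,0,0,0],[45,-0.5,1,0,0,0,0],[60,-0.5,1,0,0,0,0],[68,-0.5,1,0,0,0,0],[76,-0.5,1,0,0,0,0],[84,-0.5,1,0,0,0,0],[92,-0.5,1,0,0,0,0],[100,-0.5,1,0,0,0,0],[100,-0.5,1,0,0,0,0]]]'
```

```text
t: 15.6
ee_pos: [584.0, 54.5, 191.7]
orientation: [1.29, 2.329, -0.347]
ft_force: [-0.3, -0.1, -2.2]
width: 15.6
grasp_force: 30.0
```

```bash
python3 -m inch '[[[10,0,0,0,0,0,0],[20,0,0,0,0,0,0],[30,0,0,0,0,0,0],[40,0,0,0,0,0,0],[48,0,0,0,0,0,0],[52,0,0,0,0,0,0],[55,0,0,0,0,0,0],[57,0,0,0,0,0,0],[57,0,0,0,0,0,0]]]'; python3 -c "
from h import *;delta(M+n*56,RT)"
```

```text
t: 16.5
ee_pos: [558.5, 95.9, 163.7]
orientation: [1.291, 2.328, -0.346]
ft_force: [0.2, 0.4, -1.5]
width: 16.0
grasp_force: 30.0
shift [ 1.8  0.1 -0.2] turn [-0.  0. -0.] | 2.0 0.0
```

No contact yet, so I'll creep on until the collar seats.

```bash
python3 -m inch '[[[1,0,0,0,0,0,0],[2,0,0,0,0,0,0],[3,0,0,0,0,0,0],[3,0,0,0,0,0,0]]]'; python3 -m inch '[[[1,0,0,0,0,0,0],[2,0,0,0,0,0,0],[2,0,0,0,0,0,0]]]'
```

```text
t: 16.9
ee_pos: [557.5, 97.3, 162.9]
orientation: [1.291, 2.327, -0.347]
ft_force: [1.8, -3.9, 1.0]
width: 15.9
grasp_force: 30.0
t: 17.2
ee_pos: [557.4, 97.5, 162.9]
orientation: [1.29, 2.324, -0.35]
ft_force: [4.8, -12.5, 5.9]
width: 16.0
grasp_force: 30.0
```

```bash
python3 -m inch '[[[1,0,0,0,0,0,0],[1,0,0,0,0,0,0],[1,0,0,0,0,0,0],[1,0,0,0,0,0,0],[1,0,0,0,0,0,0],[1,0,0,0,0,0,0],[1,0,0,0,0,0,0],[1,0,0,0,0,0,0],[1,0,0,0,0,0,0],[1,0,0,0,0,0,0],[1,0,0,0,0,0,0],[1,0,0,0,0,0,0],[1,0,0,0,0,0,0],[1,0,0,0,0,0,0],[1,0,0,0,0,0,0]]]'
python3 - <<'E'
from h import *
f,K,Rc,c=cam('wrist');o=status.get_obs()
u,v=proj(K,Rc,c,M).astype(int);print(u,v)
cv2.imwrite('pics/w7.png',cv2.resize(f[max(0,v-90):v+90,u-120:u+120],(800,600))[:,:,::-1])
E
```

```text
t: 18.7
ee_pos: [557.3, 97.6, 163.0]
orientation: [1.29, 2.323, -0.351]
ft_force: [5.7, -16.1, 7.9]
width: 15.7
grasp_force: 30.0
279 168
```

View pics/w7.png

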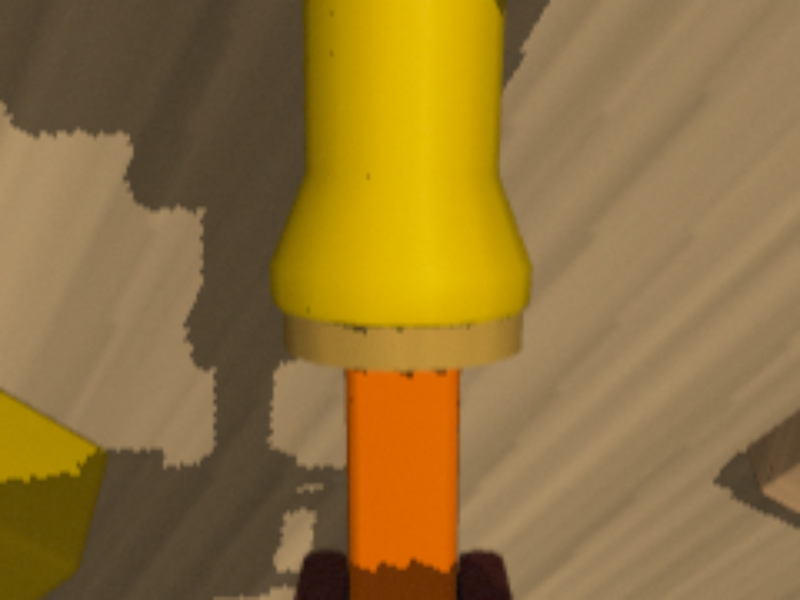

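The crop shows the collar flush and coaxial on the tube mouth, with the seam at (405,325). After the pause I'll draw it straight out.

```bash
python3 -m inch '[[[-4,0,0,0,0,0,0],[-15,0,0,0,0,0,0],[-30,0,0,0,0,0,0],[-50,0,0,0,0,0,0],[-70,0,0,0,0,0,0],[-90,0,0,0,0,0,0],[-110,0,0,0,0,0,0],[-130,0,0,0,0,0,0],[-150,0,0,0,0,0,0],[-170,0,0,0,0,0,0],[-180,0,0,0,0,0,0],[-180,0,0,0,0,0,0]]]' && python3 -c "
from h import *;o=status.get_obs();a=np.arctan2(*R.from_rotvec(o['orientation']).as_matrix()[1::-1,1]);delta(o['ee_pos']+[0,0,60],down(a))"
```

```text
t: 19.95
ee_pos: [638.8, -32.8, 251.5]
orientation: [1.293, 2.326, -0.345]
ft_force: [0.6, -0.4, -1.4]
width: 15.8
grasp_force: 30.0
shift [-30.    0.1 -51.9] turn [ 0.001  0.524 -0.   ] | 60.0 30.0
```

```bash
python3 -m inch '[[[-15,0,-26,0,0.1,0,0],[-30,0,-52,0,0.2,0,0],[-30,0,-52,0,0.3,0,0],[-30,0,-52,0,0.4,0,0],[-30,0,-52,0,0.48,0,0],[-30,0,-52,0,0.524,0,0],[-30,0,-52,0,0.524,0,0],[-30,0,-52,0,0.524,0,0],[-30,0,-52,0,0.524,0,0],[-30,0,-52,0,0.524,0,0],[-30,0,-52,0,0.524,0,0]]]'
python3 - <<'E'
from h import *
o=status.get_obs();T=R.from_rotvec(o['orientation']);print(T.as_matrix()[:,0].round(3),o['qvel'].round(3))
f,K,Rc,c=cam('wrist')
d=np.load('pics/w4.npz');print('image diff to earlier level hold, rod strip',np.abs(f[20:260,270:290].astype(int)-d['f'][20:260,270:290]).mean().round(1))
g=cv2.cvtColor(f,cv2.COLOR_RGB2HSV);o2=cv2.inRange(g,np.array([5,195,120]),np.array([16,255,255]));o1=cv2.inRange(cv2.cvtColor(d['f'],cv2.COLOR_RGB2HSV),np.array([5,195,120]),np.array([16,255,255]))
for m in(o1,o2): print(cv2.boundingRect(max(cv2.findContours(m,0,2)[0],key=cv2.contourArea)))
for F in (d['f'],f):
    r=cv2.cvtColor(F,cv2.COLOR_RGB2GRAY)[:40,275:285].mean(1);print('band row',int(np.argmax(np.diff(r))),'probe cols',[ (np.where(np.abs(np.diff(F[k,255:305].astype(int).sum(1)))>60)[0]+255)[[0,-1]].tolist() for k in (30,100)])
E
```

```text
t: 21.05
ee_pos: [638.0, -31.4, 310.9]
orientation: [1.523, 2.748, -0.0]
ft_force: [0.5, 0.0, -0.7]
width: 16.0
grasp_force: 30.0
[-0.53   0.848 -0.   ] [-0.006  0.001 -0.003  0.002  0.    -0.001]
image diff to earlier level hold, rod strip 4.0
(264, 194, 33, 127)
(264, 196, 33, 125)
band row 10 probe cols [[264, 288], [287, 287]]
band row 10 probe cols [[288, 288], [269, 270]]
```

The rod looks the same in the gripper as it did before insertion. It is level, still, 31 cm up and clear of everything, so I'm handing in.

```bash
python3 -c "
from h import *;print(ctrl.close_job())"
```

```text
the job is handed in; nothing more can be done
None
```

The job is handed in at about 21 s: the stop was pressed, released and turned clockwise to its end stop, the rod was seated in the tube for over a second and drawn out, and it is now held level and still about 31 cm above the bench, touching nothing else.

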